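Turn the control unit on the post and seat it on its key

ROBOT

A 6-joint arm with a two-finger parallel gripper is mounted at the origin on a cart in front of the work surface, level with it; the furniture and walls round the work are solid. World frame = base frame: x ahead of the robot, y to its left, z up, the work surface at z = 0. Lengths are in m, angles in degrees, forces in N, time in s.
With the tool pointing down it reaches from about 0.35 to 0.875 m from the base axis. Payload 4.2 kg.
Tool frame: the origin (TCP) lies midway between the tips of the shut fingers; the grasp point (between the pads) lies 19 mm behind it; z points along the fingers, y is the line along which they close (so a half turn about z gives the same grasp; the last joint's range is limited). The gripper opens to 87 mm and grips with 3 to 60 N. Pads are 19 mm wide; open, the fingers measure 117 mm over their backs; the gripper's body (75 mm by 190 mm) begins 51 mm behind the grasp point.
Start: joints at [-60.241, 22.042, 0.453, 0, -68.411, -14.817], TCP at [0.161, -0.604, 0.223] pointing down, gripper open.
Joint ranges: [-179.83, 179.83], [-69.29, 118.12], [-61.27, 80.66], [-181.25, 117.63], [-171.15, -9.14], [-177.46, 177.46]. Speed limits (degrees/s): [159.86, 159.86, 180, 180, 180, 180].

INTERFACE

Orientations are given as [roll, pitch, yaw] about the fixed x, y, z axes, in that order (R = Rz(yaw) Ry(pitch) Rx(roll)).
In Python, from workcell import env gives the robot as it stands. The module is installed in compiled form; this text tells all that it offers. Calls block until the motion is done:
- env.goto(position, orientation): joint-space move of the TCP to a pose.
- env.move_straight(position, rotation=None, rate=0.15, force_limit=None): straight line of the TCP; rotation=None keeps the orientation; rate is the mean speed in m/s. With force_limit (N) it stops when the force on the tool has changed by that much, and returns True; else False.
- env.set_joints(angles): joint-space move.
- env.gripper_to(opening, grasp_force=None): opening from 0.0 (shut) to 1.0 (fully open); grasp_force is the grip in N (None keeps the last); returns when the fingers have stopped.
- env.dwell(seconds).
- env.inverse_kinematics(position, orientation): joint angles nearest the present ones, or None.
- env.read_state(): the state.
- env.grab_frame(name): name is "scene" or "top" or "wrist"; returns a dict with "image" (384x512x3 uint8, blue, green, red), "fx", "fy", "cx", "cy" (pixels), "position" and "orientation" of the camera in the world. Camera axes: x right, y up, looking along -z (the intrinsics and any distortion apply to the point x, -y, -z); pixel columns grow to the right and rows downward; lengths in m; the calibration is good to about 2 mm. A picture is of the moment at which its call begins. There is no depth.
A pose or a line that the arm cannot do raises env.Unreachable and nothing moves.
- env.close_job(): hands the job in; it is judged then, once.
Trained networks look in a picture, given as the dict that the camera call returned (one of the last four; its "shot" number tells which), for a name from the list of things; names that differ only in an ending like _2 or _b are one class to them, and where a whole thing is asked for, a point or a joint stands for the part that bears it (a point fixed in the world has none). Each returns a list of dicts, best first, with "score" (0 to 1); they miss things now and then, are a little off and sometimes report something else, mostly with a low value. They report only what shows in the picture. A call takes as long as a camera call.
- env.search_frame(picture, thing): "xyz" ([x, y, z] in m, in world coordinates, good to about 4 mm: the middle of the surface that is visible of it).
- env.trace(picture, thing): "mask" (384x512 bool, what is visible of it).
The state is a dict: "clock": time; "joint_positions": joint angles; "qvel": joint speeds; "joint_torque": joint torques, N m; "position": TCP position; "tool_rot": TCP orientation; "force": force on the tool from outside, world axes, zero at the start; "wrist_torque": the same for the moment, N m; "opening": opening from 0.0 (shut) to 1.0 (fully open); "finger_force": force on a finger pad.
Only numpy, scipy, OpenCV 4.12 (cv2) and the standard library are available. Lean on these libraries where they do the work, as an engineer would, in place of code of your own. Each camera call takes 0.05 s, during which the arm holds its last target. There are 200 camera calls.

TASK

The square control unit lies on the jig board with its key slot on the wrong side. Without lifting it, push it so that its cut-out corner takes the upright post and it swings a quarter turn counter-clockwise (seen from above) about the post, then press it square against the long fence, slide it along the fence onto the key, and press it home there firmly with about 10 N, never more than 15 N on the stop or 25 N on post and fence. Leave it fully home on the key and against the fence, and do not disturb the small things lying round the board.

Things in the scene. Friction and masses are not known exactly. Their poses are not given: they have to be found in the camera images.
- jig: plywood jig board 305 x 275 x 10 mm fixed on the worktop. Origin on the axis of the post, at the worktop's height; x toward the fence (away from the robot at yaw 0), y to the left along the fence, z up. The board spans x -170..+135 mm and y -208..+67 mm; its top is at z = 10 mm
- post: fixed upright round steel post, 16 mm diameter, 34 mm high (flat 3 mm flange of 26 mm at the foot, look only); origin at its foot on the board's top, at jig (0, 0)
- fence: fixed aluminium fence bar 16 x 240 x 26 mm along jig y; origin at its foot, middle of the face that looks to -x of the jig; that face is at jig x = 110 mm and runs from jig y = -190 to +50 mm
- stop: fixed aluminium end stop 90 x 16 x 26 mm at the right end of the fence, with a steel key 24 mm high; origin at its foot, middle of the face that looks to jig +y, at jig (60, -175) mm. The key is 18 mm wide along x, round-nosed (upright cylinder of radius 9 mm), and sticks out 12 mm to +y
- stop_key (a point): the nose of the key, 12 mm out from the stop's face (jig (60, -163) mm), 29 mm above the worktop; axes as the jig's
- unit: grey control unit, 100 x 100 x 38 mm, about 0.18 kg (differs), loose, flat on the board, too wide to grasp. Origin at its underside's centre. Key slot 26 mm wide, 17 mm deep, full height, in the middle of its -x side; square cut-out 20 x 20 mm, full height, at its +x +y corner. Home: centre at jig (60, -125) mm, -x side looks to jig -y and touches the stop, -y side touches the fence
- unit_center (a point): centre of the control unit, 19 mm above its underside; axes as the unit's. At the start it lies at jig x -88 to -72, y -50 to -42 mm, yaw within 0.12 rad of the jig's, so that pushed straight to jig +x the cut-out meets the post. Drag of the unit on the board is about 1 to 2.5 N
- slot (a point): mouth of the key slot: middle of the unit's -x side, 50 mm from its centre, 19 mm above its underside. When the unit is home it lies 12 mm from point stop_key, level, over the stop's face
- nozzle_tin: small round tin 63 mm wide, 24 mm high, bystander left of the board; origin at its underside's centre
- gear_green: printed gear 36 mm wide, 18 mm high, bystander left of the board; origin at its underside's centre
- hex_key: hex key 26 x 87 x 5 mm, bystander right of the board; origin at its underside's centre
- cutout (a point): point of the unit where the post's axis lies when the post is seated in the cut-out, touching both its walls: at (38, 38) mm from the unit's centre, 19 mm above its underside; axes as the unit's. It stays on the post's axis before, during and after the turn

How it is judged:
By the outcome, as a careful person would: the job done as asked, in the order asked, and still so for the second after the job is handed in, with the robot touching nothing.
It also fails if it takes over 72 s, if anything falls off the work surface, if the arm or the gripper's body presses on something with over 40 N, if the wrist force passes 120 N, or if a joint passes its speed limit or range.

## Working session

There is one attempt and no reset: what is moved stays moved. The work goes in short steps, each a Python script; the robot and the scene stay as the last script left them, time stands still between calls to the robot, and variables do not carry over. Pictures are saved under pics/ and viewed, at most 13 in all, crops included, and the job is handed in when it is done.

```bash
ls; mkdir -p pics; cat > h.py <<'E'
from workcell import env
import numpy as np, cv2
from scipy.spatial.transform import Rotation as R
def proj(f,P):
    Rm=f['orientation']; Rm=np.array(Rm)
    Rm=Rm if Rm.shape==(3,3) else R.from_euler('xyz',Rm,degrees=True).as_matrix()
    c=(np.atleast_2d(P)-np.array(f['position']))@Rm
    return np.c_[f['cx']+f['fx']*c[:,0]/-c[:,2], f['cy']-f['fy']*c[:,1]/-c[:,2]]
E
python3 - <<'E'
from h import *
print(env.read_state())
for n in("top","scene"):
    f=env.grab_frame(n); cv2.imwrite(f'pics/{n}0.png',f['image']); print({k:v for k,v in f.items() if k!='image'})
    for t in("jig","post","fence","stop","stop_key","unit","unit_center","slot","cutout","nozzle_tin","gear_green","hex_key"):
        print(t,[(np.round(d['xyz'],4),round(d['score'],2)) for d in env.search_frame(f,t)[:2]])
print(env.read_state()['clock'])
E
```

```text
pics
{'clock': 0.0, 'joint_positions': array([-6.02405567e+01,  2.20909902e+01,  3.78780728e-01, -3.10592924e-02,
       -6.84094656e+01, -1.48168982e+01]), 'qvel': array([-0.05077591,  0.03039241,  0.04075471,  0.05935182,  0.04266346,
       -0.0286751 ]), 'joint_torque': array([ 4.40097419e-04, -3.90666890e+01,  1.87408304e+01,  4.22004372e+00,
        1.09812029e-02, -2.02791034e-04]), 'position': array([ 0.16103094, -0.6032707 ,  0.221445  ]), 'tool_rot': array([ 1.79874989e+02, -3.22055295e-03, -1.65068911e+02]), 'force': array([-0.32635809,  0.53786484, -0.03971192]), 'wrist_torque': array([-0.02473142, -0.0132327 ,  0.02546559]), 'finger_force': 0.0, 'opening': 1.0000086103507277}
{'fx': 467.1925381658758, 'fy': 467.1925381658758, 'cx': 251.116860722799, 'cy': 190.45580497166483, 'position': array([0.34802683, 0.04082519, 1.27714745]), 'orientation': array([ 1.22332636e+01,  1.49765125e-03, -9.19883814e+01]), 'shot': 1}
jig [(array([0.6291, 0.0179, 0.014 ]), 0.78), (array([0.5516, 0.0442, 0.0511]), 0.53)]
post []
fence [(array([0.7442, 0.035 , 0.0376]), 0.98), (array([0.5467,
[... 595 characters left out ...]
0.69505683]), 'orientation': array([  41.46696537,    0.83005284, -154.90592224]), 'shot': 2}
jig [(array([0.6277, 0.0591, 0.0135]), 0.82), (array([0.5443, 0.0657, 0.049 ]), 0.65)]
post [(array([0.6259, 0.1058, 0.0292]), 0.66)]
fence [(array([0.7458, 0.0549, 0.0336]), 0.61)]
stop [(array([ 0.6934, -0.0739,  0.0317]), 0.89)]
stop_key [(array([ 0.6951, -0.0727,  0.0295]), 0.84)]
unit [(array([0.5436, 0.0642, 0.0503]), 0.76)]
unit_center [(array([0.5502, 0.0645, 0.047 ]), 0.89)]
slot [(array([0.5485, 0.0597, 0.0467]), 0.92)]
cutout []
nozzle_tin [(array([0.6513, 0.2435, 0.0261]), 0.65)]
gear_green [(array([0.6246, 0.1037, 0.0281]), 0.71)]
hex_key [(array([ 0.5631, -0.15  ,  0.0011]), 0.51)]
1.3
```

```bash
python3 - <<'E'
import cv2
im=cv2.imread('pics/top0.png'); cv2.imwrite('pics/top0c.png',cv2.resize(im,(800,600),interpolation=cv2.INTER_CUBIC))
E
```

```text
(no output)
```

View pics/top0c.png

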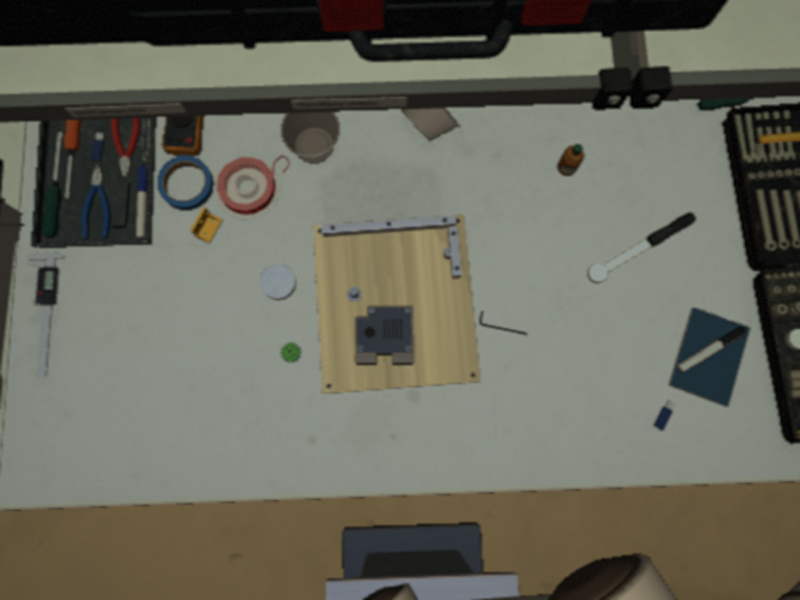

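View pics/scene0.png

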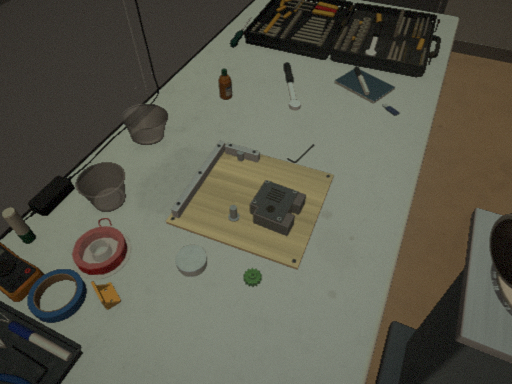

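The top view (800x600 px) shows the board, with the post at about (354,293). The unit is at about (386,333), with its slot facing the robot and the cut-out toward the post. Next I'll take one close wrist view.

```bash
python3 - <<'E'
from h import *
env.goto([0.55,0.06,0.36],[180,0,180])
s=env.read_state(); print(s['clock'],s['joint_positions'],s['tool_rot'],s['force'])
for n in('wrist','top'):
    f=env.grab_frame(n); cv2.imwrite(f'pics/{n}1.png',f['image']); print({k:v for k,v in f.items() if k!='image'})
    if n=='top': continue
    for t in("jig","post","fence","stop","stop_key","unit","unit_center","slot","cutout"):
        print(t,[(np.round(d['xyz'],4),round(d['score'],2)) for d in env.search_frame(f,t)[:2]])
f=cv2.imread('pics/wrist1.png');cv2.imwrite('pics/wrist1c.png',cv2.resize(f,(800,600)))
E
```

```text
4.0583 [ 2.29512569e+01  1.13034092e+01  4.73669162e+00  4.73794265e-04
 -8.34517738e+01 -1.13008763e+02] [-1.79992339e+02 -1.68363062e-02  1.79942547e+02] [ 0.17596754 -0.09596781  0.75219667]
{'fx': 342.32998490001376, 'fy': 342.32998490001376, 'cx': 259.7315988051073, 'cy': 195.79306355393064, 'position': array([0.4652018 , 0.05975854, 0.52246724]), 'orientation': array([-1.78523644e+01, -2.02872639e-02,  8.99031138e+01]), 'shot': 3}
jig [(array([0.6139, 0.024 , 0.0105]), 0.66)]
post [(array([0.6271, 0.099 , 0.0249]), 0.76), (array([0.6557, 0.2267, 0.0238]), 0.63)]
fence [(array([0.7469, 0.0451, 0.0402]), 0.55), (array([0.6165, 0.0256, 0.0112]), 0.3)]
stop [(array([ 0.6778, -0.0741,  0.0322]), 0.91)]
stop_key [(array([ 0.6774, -0.0782,  0.034 ]), 0.65)]
unit [(array([0.5514, 0.0463, 0.0498]), 0.85)]
unit_center [(array([0.5471, 0.0421, 0.0488]), 0.57)]
slot [(array([0.5482, 0.0437, 0.0472]), 0.92)]
cutout [(array([0.5466, 0.046 , 0.0476]), 0.86)]
{'fx': 467.1925381658758, 'fy': 467.1925381658758, 'cx': 251.116860722799, 'cy': 190.45580497166483, 'position': array([0.34802683, 0.04082519, 1.27714745]), 'orientation': array([ 1.22332636e+01,  1.49765125e-03, -9.19883814e+01]), 'shot': 4}
```

View pics/wrist1c.png

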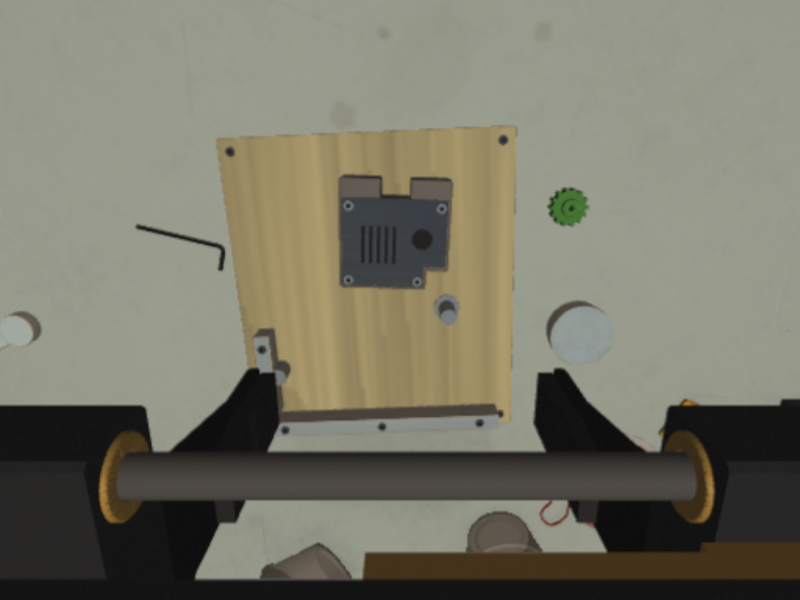

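```bash
cat > fit.py <<'E'
from h import *
from scipy.optimize import least_squares
def T(p,P):
    c,s=np.cos(p[2]),np.sin(p[2]); P=np.asarray(P,float)
    return np.c_[p[0]+c*P[:,0]-s*P[:,1], p[1]+s*P[:,0]+c*P[:,1], P[:,2]]
def fit(obs,p0):  # obs: list of (frame, pts3 local, px)
    r=least_squares(lambda p:np.concatenate([(proj(f,T(p,P))-np.array(u)).ravel() for f,P,u in obs]),p0,loss='soft_l1')
    return r.x,r.fun.reshape(-1,2)
E
python3 - <<'E'
from fit import *
import json
W=env.grab_frame('wrist'); t=env.grab_frame('top'); k=1.5625
A=[[-.17,-.208,.01],[-.17,.067,.01]]
j,r=fit([(W,A,np.array([[217,139],[516,126]])/k),(t,A,np.array([[480,381],[322,392]])/k),(t,[[.135,.067,.01],[.135,-.208,.01]],np.array([[315,227],[463,215]])/k)],[.627,.1,0])
print(j,np.round(r,1).tolist())
U=[[-.05,-.05,.048],[-.05,.05,.048],[.05,-.05,.048]]
u,r=fit([(W,U,np.array([[340,197],[449,200],[341,287]])/k)],[.55,.05,0]); print(u,np.round(r,1).tolist())
d=u[:2]-j[:2];c,s=np.cos(j[2]),np.sin(j[2]);print('unit in jig',c*d[0]+s*d[1],-s*d[0]+c*d[1],u[2]-j[2])
out=[]
for f in(W,t):
    im=cv2.resize(f['image'],None,fx=3,fy=3,interpolation=cv2.INTER_CUBIC)
    def poly(p,P,col): cv2.polylines(im,[np.round((proj(f,T(p,P))+.5)*3).astype(int)],True,col,1)
    poly(j,[[-.17,-.208,.01],[-.17,.067,.01],[.135,.067,.01],[.135,-.208,.01]],(0,0,255))
    poly(j,[[.11,-.19,.036],[.11,.05,.036],[.126,.05,.036],[.126,-.19,.036]],(0,255,0))
    a=np.linspace(0,6.28,24); poly(j,np.c_[.008*np.cos(a),.008*np.sin(a),0*a+.044],(0,255,255))
    poly(j,[[.015,-.175,.036],[.105,-.175,.036],[.105,-.191,.036],[.015,-.191,.036]],(0,255,0))
    poly(u,[[-.05,-.05,.048],[-.05,-.013,.048],[-.033,-.013,.048],[-.033,.013,.048],[-.05,.013,.048],[-.05,.05,.048],[.03,.05,.048],[.03,.03,.048],[.05,.03,.048],[.05,-.05,.048]],(255,0,255))
    q=proj(f,T(j,[[0,-.06,.01]]))[0]*3; x,y=q.astype(int); h=330 if f is W else 230
    out.append(cv2.resize(im[max(0,y-h):y+h,max(0,x-h):x+h],(400,400) if 0 else (500,500)))
cv2.imwrite('pics/ov1.png',cv2.resize(np.hstack(out),(800,400)))
print(env.read_state()['clock'])
E
```

```text
[0.63129109 0.09992412 0.03717325] [[-1.5, -0.5], [-0.0, 0.1], [-0.4, 0.1], [-0.7, 0.4], [-1.7, -1.7], [0.1, -0.7]]
[ 0.56868531  0.05064158 -0.02874741] [[-0.6, -0.5], [2.8, -0.4], [-0.5, 11.5]]
unit in jig -0.06439409984835176 -0.04692176874282405 -0.0659206592015842
4.7083
```

View pics/ov1.png

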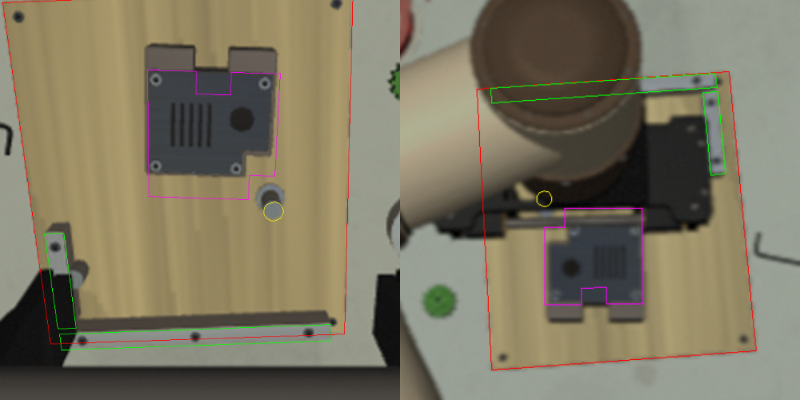

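```bash
python3 - <<'E'
import cv2
im=cv2.imread('pics/top0.png')[130:256,196:314]; a=cv2.resize(im,None,fx=4.7,fy=4.7,interpolation=cv2.INTER_CUBIC)
cv2.imwrite('pics/c0.png',cv2.convertScaleAbs(a,alpha=1.4)); print(a.shape)
im=cv2.imread('pics/wrist1.png')[75:280,130:335]; a=cv2.resize(im,None,fx=2.92,fy=2.92,interpolation=cv2.INTER_CUBIC)
cv2.imwrite('pics/c1.png',cv2.convertScaleAbs(a,alpha=1.4)); print(a.shape)
E
```

```text
(592, 555, 3)
(599, 599, 3)
```

View pics/c0.png

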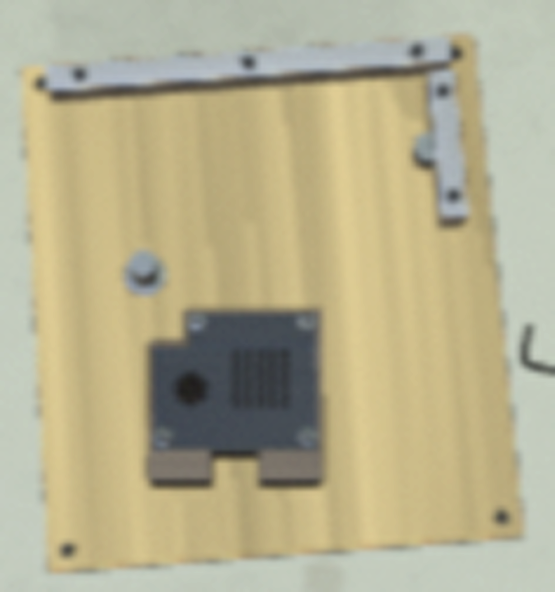

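View pics/c1.png

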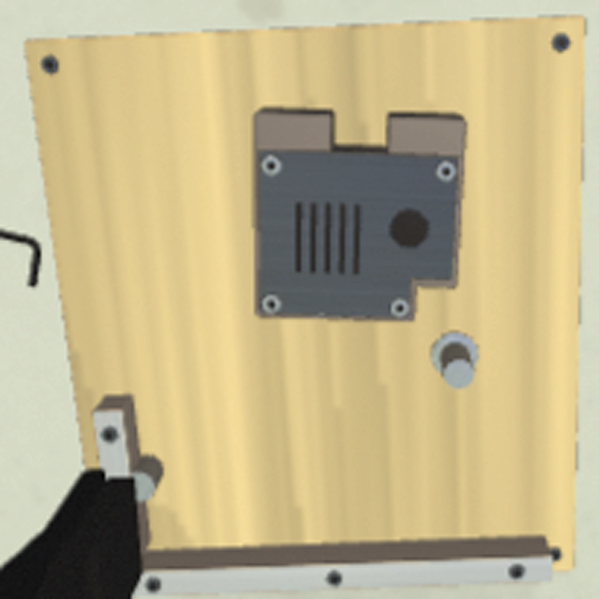

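```bash
python3 - <<'E'
from fit import *
W=env.grab_frame('wrist'); t=env.grab_frame('top')
a=lambda L:(np.array(L,float)+.5)/4.7-.5+[196,130]
b=lambda L:(np.array(L,float)+.5)/2.92-.5+[130,75]
Jt=([[.135,.067,.01],[.135,-.208,.01],[-.17,-.208,.01],[-.17,.067,.01],[.11,.05,.036],[.126,.05,.036],[0,0,.044],[.015,-.175,.036],[.015,-.191,.036]],a([[23,68],[473,36],[523,537],[48,571],[52,91],[48,67],[142,269],[440,218],[467,216]]))
Jw=([[-.17,-.208,.01],[-.17,.067,.01],[.135,.067,.01],[.11,.05,.036],[.126,.05,.036],[0,0,.044],[.015,-.191,.036],[.015,-.175,.036]],b([[25,40],[584,16],[573,571],[552,560],[552,579],[459,374],[95,411],[123,409]]))
Ut=([[.05,-.05,.048],[.05,.03,.048],[.03,.03,.048],[.03,.05,.048]],a([[319,310],[186,312],[186,342],[150,343]]))
Uw=([[.05,-.05,.048],[.05,.03,.048],[.03,.05,.048],[-.05,.05,.048],[-.05,-.05,.048],[.03,.03,.048]],b([[255,318],[414,319],[455,286],[466,116],[256,110],[414,281]]))
for obs in([(t,*Jt)],[(W,*Jw)],[(t,*Jt),(W,*Jw)]):
    j,r=fit(obs,[.63,.1,0]); print('j',np.round(j,4),np.round(r,1).tolist())
for obs in([(t,*Ut)],[(W,*Uw)],[(t,*Ut),(W,*Uw)]):
    u,r=fit(obs,[.55,.05,0]); print('u',np.round(u,4),np.round(r,1).tolist())
d=u[:2]-j[:2];c,s=np.cos(j[2]),np.sin(j[2]);print('unit in jig',c*d[0]+s*d[1],-s*d[0]+c*d[1],u[2]-j[2])
E
```

```text
j [0.6307 0.0992 0.039 ] [[-0.4, -0.3], [0.3, -0.3], [0.3, 0.2], [-0.0, 0.5], [-1.0, 0.1], [-0.5, -0.3], [0.1, -1.1], [0.4, 0.4], [0.5, 0.5]]
j [0.6306 0.1007 0.0393] [[-0.6, -0.1], [0.8, 0.0], [0.4, 0.0], [0.2, -1.3], [0.1, 1.0], [0.1, 0.2], [-1.1, -0.1], [-0.2, 0.2]]
j [0.6306 0.1003 0.0394] [[-0.9, -0.2], [-0.1, -0.3], [-0.1, 0.2], [-0.4, 0.5], [-1.5, 0.1], [-0.9, -0.3], [-0.3, -1.1], [-0.0, 0.5], [0.1, 0.5], [-0.9, -0.0], [0.5, 0.0], [0.1, 0.0], [-0.0, -1.3], [-0.1, 1.0], [-0.2, 0.2], [-1.3, -0.1], [-0.4, 0.2]]
u [ 0.5511  0.0474 -0.0357] [[1.2, -0.1], [-0.3, -0.5], [-0.3, 0.4], [-0.2, 0.2]]
u [ 0.5509  0.0492 -0.0332] [[-0.9, -0.3], [0.1, 1.1], [0.7, -0.7], [0.3, 0.1], [-1.8, -0.4], [0.7, 0.6]]
u [ 0.5509  0.0489 -0.0351] [[0.6, 0.0], [-0.9, -0.4], [-0.9, 0.5], [-0.7, 0.3], [-1.2, -0.3], [-0.1, 1.2], [0.5, -0.6], [0.2, 0.2], [-1.9, -0.4], [0.5, 0.7]]
unit in jig -0.08170212195775402 -0.04815917560352618 -0.07450988348929527
```

The jig is at (0.6306, 0.100) with yaw 2.25°. The unit is at jig (-82, -48) mm with relative yaw -4.3°. I'll start with the x-push, then nudge it in y until it touches the post.

```bash
cat > jg.py <<'E'
from fit import *
JX,JY,JA=.6306,.1003,.0393
c,s=np.cos(JA),np.sin(JA)
def w(x,y,z): return [JX+(c*x-s*y)/1e3, JY+(s*x+c*y)/1e3, z/1e3]      # jig mm -> world m
def rot(a): return [180,0,(180+np.degrees(JA)+a+180)%360-180]         # a: pusher turn, deg; 0 pushes to jig +x
def mv(x,y,z=17,a=0,rate=.05,fl=None): return env.move_straight(w(x,y,z),rot(a),rate,fl)
def st(tag=''):
    q=env.read_state(); d=np.array(q['position'])[:2]-[JX,JY]; F=np.array(q['force'])
    p=np.array([c*d[0]+s*d[1],-s*d[0]+c*d[1]])*1e3; f=np.array([c*F[0]+s*F[1],-s*F[0]+c*F[1]])
    if tag: print(tag,'t%.1f'%q['clock'],'p',np.round(p,1),'z%.1f'%(q['position'][2]*1e3),'F',np.round(f,1),round(F[2],1))
    return p,f
E
python3 - <<'E'
from jg import *
env.gripper_to(.45)
env.goto(w(-158,-48,90),rot(0)); mv(-158,-48,rate=.1); st('down')
for x in(-142,-125,-105.5):
    print(mv(x,-48,fl=8,rate=.04)); st('push')
mv(-120,-48,rate=.1); mv(-120,-48,75,rate=.15)
mv(-35,-125,75,90,rate=.15); mv(-35,-125,a=90,rate=.15); st('side')
print(mv(-35,-85,a=90,rate=.025,fl=6)); st('nudge')
mv(-35,-110,a=90,rate=.1); st('back')
f=env.grab_frame('wrist'); cv2.imwrite('pics/w2.png',f['image'])
mv(-35,-112,75,90,rate=.15)
f=env.grab_frame('top'); cv2.imwrite('pics/t2.png',f['image']); a=cv2.resize(f['image'][130:256,196:314],None,fx=4.7,fy=4.7,interpolation=cv2.INTER_CUBIC)
cv2.imwrite('pics/c2.png',a)
E
```

```text
down t7.8 p [-157.4  -47.8] z17.5 F [-0.2  0.4] 0.4
False
push t8.4 p [-141.8  -48. ] z17.0 F [0.5 0.8] 0.2
False
push t8.9 p [-124.6  -47.9] z17.0 F [-0.1  0.3] 0.8
False
push t9.6 p [-105.2  -48. ] z17.0 F [0.2 0.5] -0.2
side t12.7 p [ -34.6 -125. ] z17.3 F [0.  0.1] 0.3
True
nudge t13.7 p [ -35.8 -100. ] z16.7 F [-0. -2.] 1.1
back t13.9 p [ -35.1 -110.4] z16.8 F [ 0.6 -0.1] -0.0
```

View pics/w2.png

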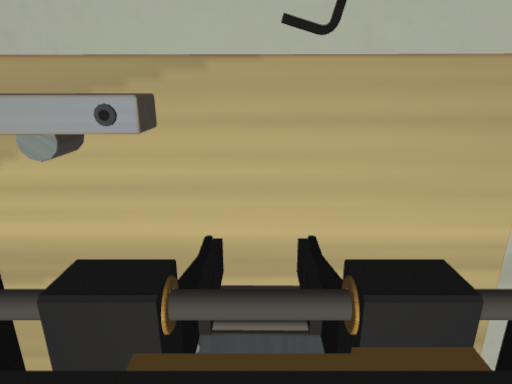

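```bash
python3 - <<'E'
from jg import *
mv(-125,-42,75,rate=.2); mv(-125,-42,rate=.15)
print(mv(-85,-42,rate=.025,fl=6)); st('seat')
env.dwell(.2); st('seat')
f=env.grab_frame('scene'); im=f['image']
x,y=proj(f,[w(-30,-30,30)])[0].astype(int); cv2.imwrite('pics/s3.png',cv2.resize(im[y-65:y+65,x-80:x+80],(800,650)[:2],interpolation=cv2.INTER_CUBIC)[:600])
E
```

```text
True
seat t17.8 p [-102.1  -42.8] z16.1 F [-0.   0.8] 0.7
seat t18.0 p [-102.7  -42.8] z15.9 F [-0.4  0. ] -0.7
```

View pics/s3.png

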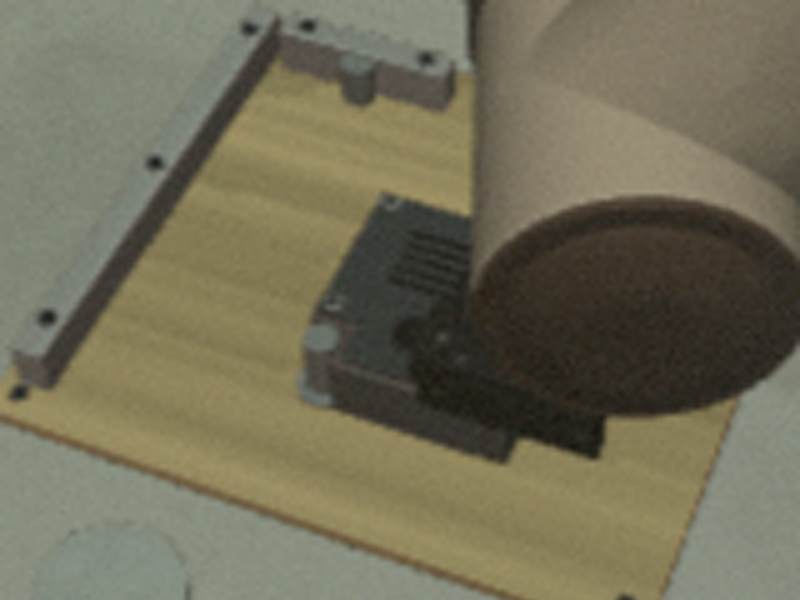

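The post is seated in the cut-out, with contact at x = -102 mm and y = -100 mm. Now the swing, with force regulation.

```bash
python3 - <<'E'
from jg import *
R=101.5
for a in np.arange(3,91,3.):
    t=np.radians(a); ca,sa=np.cos(t),np.sin(t); x,y=-R,-40
    hit=mv(ca*x-sa*y,sa*x+ca*y,a=a,rate=.04,fl=14)
    p,f=st('a%d R%.1f'%(a,R) if a%15==0 or hit else '')
    Fu=-(f[0]*ca+f[1]*sa); R-=np.clip(.15*(4-Fu),-.5,.3)
    if a%15==0: print(' Fu %.1f Ft %.1f'%(Fu,-f[0]*sa+f[1]*ca),hit)
    if hit: break
f=env.grab_frame('scene'); im=f['image']
x,y=proj(f,[w(30,-30,30)])[0].astype(int); cv2.imwrite('pics/s4.png',cv2.resize(im[y-60:y+60,x-80:x+80],(800,600),interpolation=cv2.INTER_CUBIC))
E
```

```text
a15 R100.7 t19.5 p [-87.9 -65.1] z16.8 F [-4.2 -2.9] 1.3
 Fu 4.8 Ft -1.7 False
a30 R101.4 t20.9 p [-68.2 -85.6] z16.8 F [-3.4 -3.4] 1.2
 Fu 4.6 Ft -1.3 False
a45 R101.9 t22.4 p [ -43.8 -100.4] z16.9 F [-3.3 -3.9] -0.8
 Fu 5.1 Ft -0.4 False
a60 R102.1 t23.9 p [ -16.2 -108.4] z17.1 F [-1.5 -5.4] -1.2
 Fu 5.4 Ft -1.4 False
a75 R101.8 t25.3 p [  12.3 -108.8] z17.0 F [-0.5 -4.2] -1.2
 Fu 4.1 Ft -0.6 False
a90 R101.8 t26.8 p [  40.2 -101.7] z17.1 F [ 1.9 -3.1] -1.1
 Fu 3.1 Ft -1.9 False
```

View pics/s4.png

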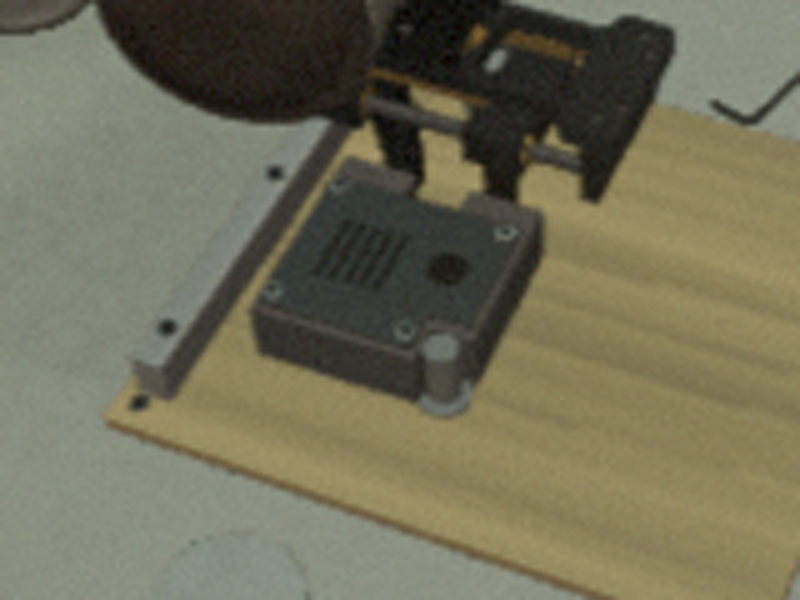

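The quarter turn is done, with the unit square and the post still in the cut-out. Next I'll press it to the fence, then slide it toward the key.

```bash
python3 - <<'E'
from jg import *
mv(40,-118,a=90,rate=.1); mv(40,-118,75,90,rate=.2)
mv(-42,-54,75,0,rate=.15); mv(-42,-54,rate=.15); st('at')
print(mv(8,-54,rate=.03,fl=9)); st('fence')
p,_=st(); x=p[0]+1
for i in range(12):
    mv(x,-54,rate=.02); env.dwell(.1); p,f=st('press')
    if -f[0]>6: break
    x+=.4
mv(-25,-54,rate=.1); mv(-25,-54,75,rate=.2)
mv(68,45,75,90,rate=.2); mv(68,45,a=90,rate=.15); st('at')
for y in(20,0,-25,-48):
    h=mv(68.5+(20-y)*.02,y,a=90,rate=.04,fl=12); st('slide %s'%h)
    if h: break
f=env.grab_frame('scene'); im=f['image']
x,y=proj(f,[w(50,-80,30)])[0].astype(int); cv2.imwrite('pics/s5.png',cv2.resize(im[y-60:y+60,x-80:x+80],(800,600),interpolation=cv2.INTER_CUBIC))
E
```

```text
at t29.8 p [-41.5 -54. ] z17.2 F [ 0.8 -0.6] 0.7
True
fence t31.1 p [ -2.2 -54.4] z15.9 F [0.4 0.6] 0.2
press t31.5 p [ -1.6 -54.2] z16.7 F [-2.  -0.4] -0.3
press t31.8 p [ -1.6 -54.2] z16.7 F [-3.5 -0.3] 0.1
press t32.2 p [ -1.6 -54.2] z16.7 F [-4.8 -1. ] 1.5
press t32.5 p [ -1.6 -54.2] z16.7 F [-5.8  0.3] 2.2
press t32.9 p [ -1.6 -54.2] z16.7 F [-7.   0.5] 2.3
at t36.0 p [68.4 44.9] z17.3 F [-0.1 -0.2] 0.7
slide False t36.8 p [68.5 19.9] z17.0 F [ 0.1 -0.3] -0.1
slide False t37.4 p [69.1 -0.5] z17.1 F [ 0.2 -0.2] 0.1
slide False t38.2 p [ 69.6 -25.4] z17.0 F [ 0.6 -0.2] -0.0
slide False t38.9 p [ 70.1 -48.4] z17.0 F [ 0.4 -0.1] -0.4
```

View pics/s5.png

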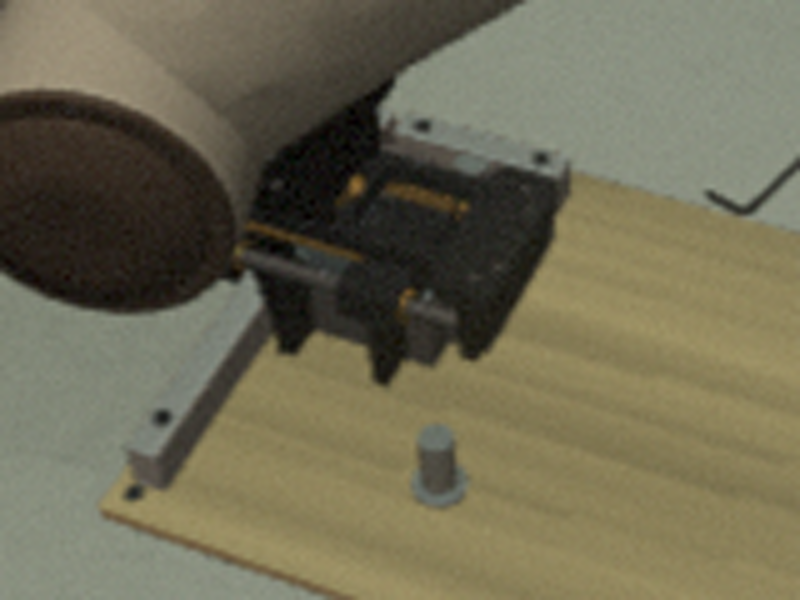

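```bash
python3 - <<'E'
from jg import *
print(mv(70.2,-75,a=90,rate=.015,fl=7)); p,f=st('stop')
y=p[1]-.5
for i in range(20):
    mv(70.2,y,a=90,rate=.02); env.dwell(.1); p,f=st('press')
    F=np.mean([st()[1][1] for _ in range(3)])
    if F>11: break
    y-=.4 if F<9 else .2
env.dwell(.8); st('hold')
mv(70,-30,a=90,rate=.08); mv(70,-30,120,90,rate=.2)
mv(-110,-60,200,0,rate=.25)
f=env.grab_frame('wrist'); t=env.grab_frame('top'); sc=env.grab_frame('scene')
for g,n in((f,'w6'),(t,'t6'),(sc,'s6')): cv2.imwrite(f'pics/{n}.png',g['image'])
for g in(f,t,sc): print([np.round(g_['xyz'],4) for g_ in env.search_frame(g,'unit')[:1]])
print(np.round(w(60,-125,48),4)); st('end')
x,y=proj(sc,[w(60,-110,30)])[0].astype(int)
A=cv2.resize(sc['image'][y-50:y+50,x-50:x+50],(400,400),interpolation=cv2.INTER_CUBIC)
x,y=proj(f,[w(60,-110,30)])[0].astype(int); print(x,y)
x=np.clip(x,75,436);y=np.clip(y,75,308)
B=cv2.resize(f['image'][y-75:y+75,x-75:x+75],(400,400),interpolation=cv2.INTER_CUBIC)
cv2.imwrite('pics/end.png',cv2.convertScaleAbs(np.hstack([A,B]),alpha=1.3))
E
```

```text
True
stop t40.1 p [ 69.7 -64.8] z16.6 F [0.4 1.2] 0.3
press t40.4 p [ 69.6 -64.9] z16.5 F [-1.3  3.4] -0.5
press t40.8 p [ 69.6 -64.9] z16.5 F [-2.8  5.2] 0.4
press t41.1 p [ 69.7 -64.9] z16.5 F [-2.7  6.5] -1.5
press t41.5 p [ 69.7 -64.9] z16.6 F [-1.5  7.4] -0.7
press t41.8 p [ 69.7 -64.9] z16.6 F [-2.2  8.1] -0.2
press t42.2 p [ 69.7 -65. ] z16.6 F [-2.2  9.8] 0.7
press t42.5 p [ 69.7 -64.9] z16.6 F [-2.6  9. ] 0.1
press t42.9 p [ 69.6 -65. ] z16.6 F [-3.3 10.3] -0.1
press t43.2 p [ 69.7 -65. ] z16.6 F [-2.8 11.9] 0.1
hold t44.0 p [ 69.7 -65. ] z16.6 F [-1.9 11.5] 0.2
[array([0.7094, 0.0033, 0.0478])]
[array([ 0.7106, -0.04  ,  0.0508])]
[array([ 0.6857, -0.0029,  0.0509])]
[ 0.6955 -0.0222  0.048 ]
end t47.3 p [-109.9  -60. ] z199.8 F [0.7 0.1] -0.8
216 318
```

View pics/end.png

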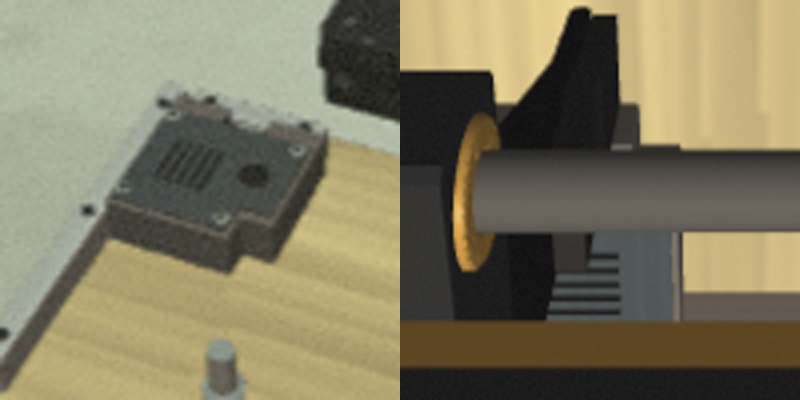

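The picture shows the unit flush on the fence with the key in its slot. The stop held firm as the force rose from 3 to 11.5 N, and the pusher was loaded toward the fence. I'm handing it in.

```bash
python3 -c "
from workcell import env
print(env.close_job())"
```

```text
the job is handed in; nothing more can be done
None
```

The job is handed in: the unit took the post, swung a quarter turn counter-clockwise about it, was pressed to the fence, slid onto the key and pressed home at about 11.5 N measured at the tool, and the last picture shows it on the key and flush with the fence.

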